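Nest the shield cups and hold the split housing shut on its dowels

TASK

On the green lower half, stand the large steel cup mouth down over the small brass cup and let go of it; then take the black cover by its red rib, fit it over the two steel dowels, and press it down against the spring pins until it lies flush on the lower half. Finish while still holding the cover and pressing it fully shut with the gripper: do not let go, or the springs lift it. Leave the other things on the bench alone.

Things in the scene. Friction and masses are not known exactly. Their poses are not given: they have to be found in the camera images.
- base: Lower half, fixed to the bench: green block 164 x 100 x 20 mm (x, y, z) on a dark steel plate 190 x 120 x 12 mm; its flat top face lies 32 mm above the bench. Origin: centre of the underside, on the bench; x along the long side, z up. On its top face: two steel dowels, two brass spring pins and, under the small cup, a low spigot (31 mm diameter, 5 mm tall).
- seat (a point): Centre of the lower half's top face, 32 mm above the bench: the axis of the small cup, and the middle of where the large cup and the cover go.
- dowel0 (a point): Tip of the steel dowel at (+62, +28) mm (base x, y) on the lower half: 10 mm diameter, 20 mm tall above the top face, the top 6 mm tapering to 5 mm diameter.
- dowel1 (a point): Tip of the like dowel at (-62, -28) mm on the lower half, 20 mm above its top face.
- pin0 (a joint): Brass spring pin, 11 mm diameter, at (+62, -28) mm on the lower half: travel in m, 0 = standing 6 mm proud of the top face, 0.006 = pushed flush. It takes 2.5 N to start and 7 N when flush, so both pins together 14 N, less the cover's weight; let go, they lift the cover again.
- pin1 (a joint): The like spring pin at (-62, +28) mm.
- cup_in: Small brass cup standing mouth down over the spigot in the middle of the lower half: a straight-sided round can, 40 mm outside diameter, 32 mm tall, walls 3 mm. Origin: centre of its open mouth (the underside); z up towards the closed end.
- cup_out: Large steel cup, same shape, standing mouth down on the bench: 52 mm outside diameter, 46 mm inside, 40 mm tall, closed end 4 mm thick, about 0.12 kg. Origin: centre of its open mouth (the underside); z up towards the closed end. Nested over the small cup it stands on the top face of the lower half.
- cover: Cover half, right way up on the bench, about 0.35 kg, 160 (x) by 96 (y) mm: black hood 74 x 74 mm, 52 mm tall, hollow (66 x 66 mm, 46 mm high), between two aluminium end flanges 14 mm thick. Origin: centre of the flat underside; z up. Seated, the underside lies on the lower half's top face, x along its x (half a turn makes no difference), dowel tips 6 mm out of the flanges.
- rib (a point): Middle of the red grip rib on the hood (60 mm along the cover's x, 22 mm wide, 32 mm tall, from 52 to 84 mm above the underside): the point to grip, 74 mm above the cover's underside, 10 mm below the rib's top and 22 mm above the hood; grip across its 22 mm width (the cover's y).
- hole0 (a point): Upper mouth of the cover's through hole, 12 mm diameter, at (+62, +28) mm, 14 mm above its underside.
- hole1 (a point): Upper mouth of the cover's through hole, 12 mm diameter, at (-62, -28) mm, 14 mm above its underside.
- wrench: Bystander: steel open-ended wrench lying flat.
- chip_brush: Bystander: bench brush lying flat.
- oil_bottle: Bystander: yellow oil bottle, 56 mm diameter, 130 mm tall, standing.
- screwdriver: Bystander: screwdriver lying flat.
- grease_tin: Bystander: blue-painted tin, 70 mm diameter, 55 mm tall, standing.
- channel_piece: Bystander: black U-shaped channel offcut, 120 x 50 x 25 mm, lying open side up.
Mind the look-alikes: they are no part of the job. What is shaped like the cup_out but orange or purple is not meant.

How it is judged:
By the outcome, as a careful person would: the job done as asked, in the order asked, and still so for the second after the job is handed in, while the arm keeps its last pose, push and grip.
It also fails if it takes over 64 s, if anything falls off the work surface, if the arm or the gripper's body presses on something with over 40 N, if the wrist force passes 120 N, or if a joint passes its speed limit or range.

ROBOT

A 7-joint arm with a two-finger parallel gripper is mounted at the origin on the work surface. World frame = base frame: x ahead of the robot, y to its left, z up, the work surface at z = 0. Lengths are in mm, angles in rad, forces in N, time in s.
With the tool pointing down it reaches from about 400 to 925 mm from the base axis. Payload 5.6 kg.
Tool frame: the origin (TCP) lies on the centre line of the jaws, within the pads' length; the fingertips stand 17 mm ahead of it and the grasp point (between the pads) lies 2 mm behind it; z points along the fingers, y is the line along which they close (so a half turn about z gives the same grasp; the last joint's range is limited). The gripper opens to 85 mm and grips with 20 to 120 N. Pads are 22 mm wide; open, the fingers measure 114 mm over their backs; the gripper's body (76 mm by 85 mm) begins 54 mm behind the grasp point. The pads swing forward as they close: fully open they stand 13 mm farther back than shut.
Start: joints at [1.274, 0.468, -0.012, 1.603, 0.006, 1.071, -0.056], TCP at [163.163, -629.194, 248.29] pointing down, gripper open.
Joint ranges: [-2.53, 2.53], [-0.31, 2.02], [-1.57, 1.55], [0.28, 2.44], [-1.29, 4.43], [0.15, 1.84], [-2.92, 2.92]. Speed limits (rad/s): [2.57, 2.57, 3.14, 3.14, 3.14, 3.14, 3.14].

INTERFACE

Orientations are given as a unit quaternion [w, x, y, z].
In Python, from station import manip gives the robot as it stands. Calls block until the motion is done:
- manip.movep(position, orientation): joint-space move of the TCP to a pose.
- manip.move_l(position, rate=150, rotation=None): straight line of the TCP; rotation=None keeps the orientation; rate is the mean speed in mm/s.
- manip.movej(angles): joint-space move.
- manip.open_gripper() and manip.clamp(effort=None): open the fingers fully, or close them until they stop; effort is the grip in N (None keeps the last).
- manip.pause(seconds).
- manip.solve_ik(position, orientation): joint angles nearest the present ones, or None.
- manip.get_state(): the state.
- manip.snapshot(name): name is "scene" or "side" or "wrist"; returns a dict with "img" (400x640x3 uint8, blue, green, red), "K" (3x3 intrinsics, pixels), "distortion" ([k1, k2, p1, p2, k3] as OpenCV has them; the pictures are not rectified), "eye" and "orientation" of the camera in the world; the wrist camera has in their place "T_tool_cam" (4x4, takes a point from camera to tool coordinates, whose origin is the TCP and whose axes are the flange's). Camera axes: x right, y down, z forward; pixel columns grow to the right and rows downward; lengths in mm; the calibration is good to about 2 mm. A picture is of the moment at which its call begins: read the wrist's pose just before it. There is no depth.
A pose or a line that the arm cannot do raises manip.MotionError and nothing moves.
- manip.close_job(): hands the job in; it is judged then, once.
Trained networks look in a picture, given as the dict that the camera call returned (one of the last four; its "shot" number tells which), for a name from the list of things; names that differ only in an ending like _2 or _b are one class to them, and where a whole thing is asked for, a point or a joint stands for the part that bears it (a point fixed in the world has none). Each returns a list of dicts, best first, with "conf" (0 to 1); they miss things now and then, are a little off and sometimes report something else, mostly with a low value. They report only what shows in the picture. A call takes as long as a camera call. They do not tell look-alikes from the thing itself.
- manip.outline_of(picture, name): "mask" (400x640 bool, what is visible of it).
- manip.mark_of(picture, name): "at" ([x, y, z] in mm, in world coordinates, good to about 4 mm: a listed point, or the origin of a listed thing).
The state is a dict: "time": time; "q": joint angles; "qd": joint speeds; "joint_torque": joint torques, N m; "tcp_pos": TCP position; "orientation": TCP orientation; "wrist_force": force on the tool from outside, world axes, zero at the start; "torque": the same for the moment, N m; "width": opening from 0.0 (shut) to 1.0 (fully open); "finger_force": force on a finger pad.
Only numpy, scipy, OpenCV 4.12 (cv2) and the standard library are available. Lean on these libraries where they do the work, as an engineer would, in place of code of your own. Each camera call takes 0.05 s, during which the arm holds its last target. There are 200 camera calls.

## Working session

There is one attempt and no reset: what is moved stays moved. The work goes in short steps, each a Python script; the robot and the scene stay as the last script left them, time stands still between calls to the robot, and variables do not carry over. Pictures are saved under pics/ and viewed, at most 14 in all, crops included, and the job is handed in when it is done.

```bash
ls; mkdir -p pics; python3 - <<'E'
from station import manip
import cv2,numpy as np
s=manip.get_state();print(s['time'],s['tcp_pos'],s['orientation'],s['width'])
a=manip.snapshot("scene");b=manip.snapshot("side")
for n,p in(("scene",a),("side",b)):
    cv2.imwrite(f"pics/{n}0.png",p["img"]);print(n,p["eye"],p["orientation"])
    for k in("base","seat","dowel0","dowel1","cup_in","cup_out","cover","rib","hole0","hole1"):
        print(n,k,[(np.round(d["at"]).tolist(),round(d["conf"],2)) for d in manip.mark_of(p,k)[:4]])
cv2.imwrite("pics/both.png",cv2.resize(np.vstack([a["img"],b["img"]]),(480,600)))
E
```

```text
pics
0.0 [ 162.97292238 -628.67750093  247.30592103] [-8.98248892e-04  9.91964157e-01  1.26515887e-01 -1.84184283e-04] 0.999427855524396
scene [1052.44532172 -665.0984731  1101.92889227] [-0.32260688  0.89843556  0.27740714 -0.10855237]
scene base [([483.0, 242.0, -2.0], 0.56)]
scene seat [([486.0, 243.0, 34.0], 0.81)]
scene dowel0 [([441.0, 192.0, 49.0], 0.88), ([528.0, 295.0, 56.0], 0.75), ([482.0, 241.0, -2.0], 0.28)]
scene dowel1 [([441.0, 192.0, 49.0], 0.88), ([528.0, 295.0, 56.0], 0.75), ([482.0, 241.0, -2.0], 0.28)]
scene cup_in [([478.0, 242.0, 30.0], 0.69)]
scene cup_out [([563.0, 44.0, -4.0], 0.79), ([474.0, -16.0, 2.0], 0.78), ([579.0, -45.0, -0.0], 0.76), ([380.0, -45.0, 0.0], 0.75)]
scene cover [([511.0, -240.0, 0.0], 0.63)]
scene rib [([507.0, -239.0, 79.0], 0.71)]
scene hole0 [([439.0, -239.0, 15.0], 0.92), ([581.0, -236.0, 13.0], 0.79)]
scene hole1 [([439.0, -239.0, 15.0], 0.92), ([581.0, -236.0, 13.0], 0.79)]
side [  54.71633699  879.07733408 1304.2682473 ] [ 0.08705236 -0.27074344  0.90320207 -0.32147455]
side base [([482.0, 239.0, 3.0], 0.83)]
side seat [([480.0, 239.0, 36.0], 0.67)]
side dowel0 [([435.0, 185.0, 49.0], 0.96), ([529.0, 294.0, 56.0], 0.88)]
side dowel1 [([435.0, 185.0, 49.0], 0.96), ([529.0, 294.0, 56.0], 0.88)]
side cup_in [([481.0, 242.0, 34.0], 0.51)]
side cup_out [([478.0, -18.0, 4.0], 0.81), ([560.0, 39.0, 1.0], 0.81), ([581.0, -49.0, 2.0], 0.7), ([376.0, -46.0, 2.0], 0.65)]
side cover [([507.0, -232.0, -2.0], 0.57)]
side rib [([509.0, -237.0, 73.0], 0.75), ([583.0, -233.0, 15.0], 0.64)]
side hole0 [([479.0, 241.0, 4.0], 0.71), ([439.0, -241.0, 15.0], 0.64), ([582.0, -233.0, 12.0], 0.58)]
side hole1 [([479.0, 241.0, 4.0], 0.71), ([439.0, -241.0, 15.0], 0.64), ([582.0, -233.0, 12.0], 0.58)]
```

View pics/scene0.png

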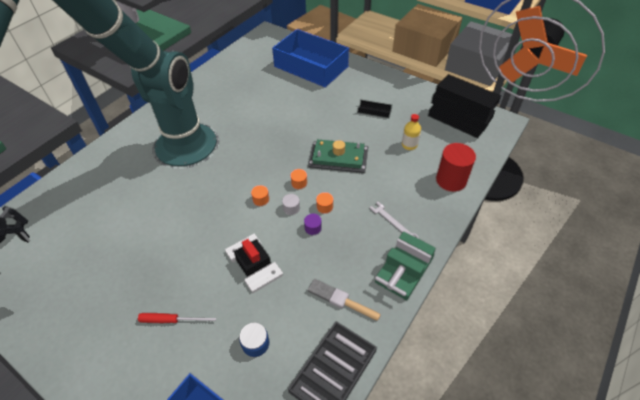

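View pics/side0.png

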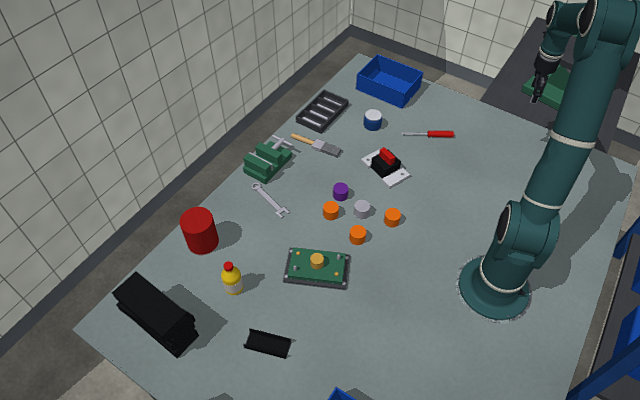

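The steel (grey) cup is the middle one: scene (290,202), side (362,209), at about (476,-17). Orange and purple ones surround it. The base is at scene (340,155) and the cover at scene (252,262).

```bash
cat > h.py <<'E'
from station import manip
import cv2,numpy as np
from scipy.spatial.transform import Rotation as R
def quat(deg):  # tool down; tool x at heading deg, tool y at heading deg-90
    r=R.from_euler('z',deg,degrees=True)*R.from_euler('x',180,degrees=True)
    x,y,z,w=r.as_quat();return [w,x,y,z]
def T(pos,q):
    M=np.eye(4);M[:3,:3]=R.from_quat([q[1],q[2],q[3],q[0]]).as_matrix();M[:3,3]=pos;return M
def wrist():
    s=manip.get_state();p=manip.snapshot("wrist")
    p["M"]=T(s["tcp_pos"],s["orientation"])@np.array(p["T_tool_cam"]);return p
def cam(p):
    return p["M"] if "M" in p else T(p["eye"],p["orientation"])
def px2w(p,uv,z):
    n=cv2.undistortPoints(np.array(uv,float).reshape(-1,1,2),np.array(p["K"]),np.array(p["distortion"])).reshape(-1,2)
    M=cam(p);d=np.c_[n,np.ones(len(n))]@M[:3,:3].T
    return M[:3,3]+d*((z-M[2,3])/d[:,2])[:,None]
def w2px(p,X):
    M=np.linalg.inv(cam(p));rv=cv2.Rodrigues(M[:3,:3])[0]
    return cv2.projectPoints(np.array(X,float).reshape(-1,1,3),rv,M[:3,3],np.array(p["K"]),np.array(p["distortion"]))[0].reshape(-1,2)
def marks(p,k,n=5): return [(np.round(d["at"],1).tolist(),round(d["conf"],2)) for d in manip.mark_of(p,k)[:n]]
E
python3 - <<'E'
from h import *
p=manip.snapshot("side");print(marks(p,"cup_out",8))
manip.movep([476,-17,230],quat(0))
s=manip.get_state();print(s['time'],s['tcp_pos'],s['q'])
p=wrist();print(np.round(p["T_tool_cam"],3));print(np.round(p["K"]))
print(marks(p,"cup_out",8));cv2.imwrite("pics/w1.png",p["img"])
print(w2px(p,[[476,-17,40]]))
E
```

```text
[([376.1, -48.3, 5.8], 0.69), ([477.7, -20.0, 1.5], 0.66), ([576.6, -49.1, 1.4], 0.66), ([560.6, 39.5, 2.9], 0.57), ([441.4, 79.2, 2.1], 0.55)]
3.6417 [476.15652785 -17.83692393 229.97024769] [ 0.48260383  0.25830486 -0.58782891  2.00315415  0.1779313   0.92967977
 -1.76909777]
[[  -0.      -0.958   -0.288   72.814]
 [   1.      -0.      -0.      -1.91 ]
 [  -0.      -0.288    0.958 -125.803]
 [   0.       0.       0.       1.   ]]
[[352.   0. 324.]
 [  0. 352. 204.]
 [  0.   0.   1.]]
[([479.3, -18.9, 2.2], 0.87), ([377.6, -47.5, -1.9], 0.76), ([580.9, -44.6, 3.9], 0.75), ([560.8, 40.4, 0.9], 0.69), ([435.4, 72.2, -1.0], 0.62)]
[[324.85858079 181.11029627]]
```

View pics/w1.png

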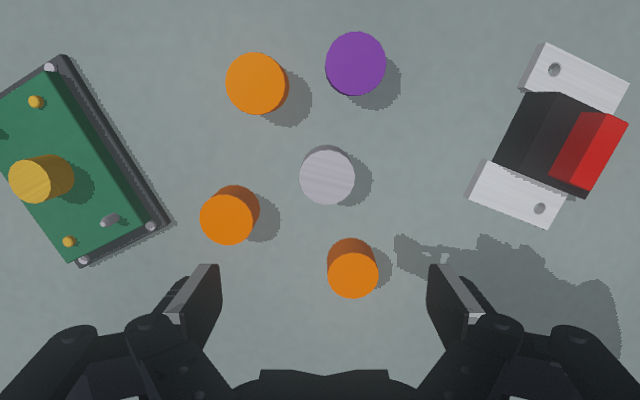

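The steel cup's top is centred at (328,177), with the purple and orange ones around it. The base is at left with dowels at (108,220) and about (0,135), and the cover is at right. The image centre agrees with the network mark, about (478.5,-18.6).

```bash
python3 - <<'E'
from h import *
c=[478.5,-18.6];q=quat(-15)
manip.movep(c+[110],q);manip.move_l(c+[24],rate=120)
manip.clamp(40);s=manip.get_state();print(s['time'],s['width'],s['finger_force'],s['tcp_pos'])
manip.move_l(c+[180],rate=200)
# over the base, tool y along base y (yaw 25): nearest equivalent
manip.movep([482,241,230],quat(25))
s=manip.get_state();print(s['time'],s['width'],s['tcp_pos'],s['wrist_force'])
p=wrist();cv2.imwrite("pics/w2.png",p["img"])
for k in("seat","dowel0","base","cup_in","pin0","cup_out"):print(k,marks(p,k,3))
print(w2px(p,[s['tcp_pos'],[482,241,64]]))
E
```

```text
5.575 0.590126032909701 40.85396083508385 [478.90622977 -18.85431636  24.78433297]
7.5417 0.5927730551485311 [482.36208236 238.82382367 228.99988571] [ 0.42706315  0.01344512 -1.34897637]
seat []
dowel0 [([523.7, 296.6, 53.8], 0.78)]
base [([481.7, 239.4, -1.1], 0.87), ([483.0, 242.6, 33.9], 0.69)]
cup_in [([482.8, 242.6, 36.6], 0.98)]Traceback (most recent call last):
  File "<stdin>", line 10, in <module>
  File "h.py", line 21, in marks
    def marks(p,k,n=5): return [(np.round(d["at"],1).tolist(),round(d["conf"],2)) for d in manip.mark_of(p,k)[:n]]
                                                                                           ~~~~~~~~~~~~~^^^^^
ValueError: it knows: base, channel_piece, chip_brush, cover, cup_in, cup_out, dowel, grease_tin, hole, oil_bottle, rib, screwdriver, seat, wrench
```

View pics/w2.png

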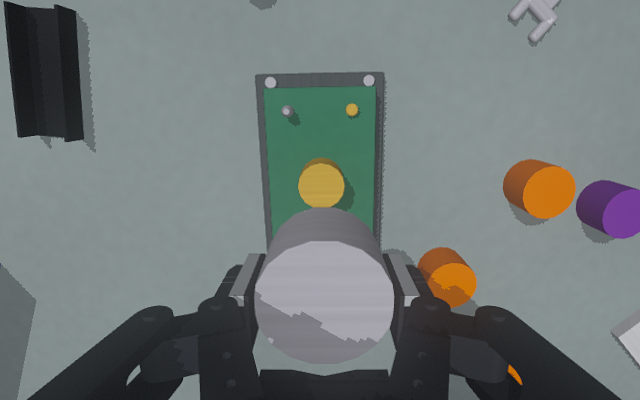

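The held cup's closed end is centred at about (324,292). The brass cup top is at (321,186), dowel0 at (287,110), pin0 at (352,110) and the plate screws at (271,83) and (369,81).

```bash
python3 - <<'E'
from h import *
s0=manip.get_state();p=wrist();s=manip.get_state();print(s['time'],s0['tcp_pos'],s['tcp_pos'],R.from_quat(np.roll(s['orientation'],-1)).as_euler('zyx',degrees=True))
hsv=cv2.cvtColor(p["img"],cv2.COLOR_BGR2HSV)
m=cv2.inRange(hsv,(15,100,150),(35,255,255));n,l,st,ce=cv2.connectedComponentsWithStats(m)
for i in range(1,n):
    if st[i,4]>40:print(st[i],ce[i])
print("cup_in top",px2w(p,[[321,186.5]],64))
sc=px2w(p,[[270.5,83],[369,81]],14);d=sc[0]-sc[1];print("screws",sc,np.degrees(np.arctan2(d[1],d[0]))-90)
print("pin0",px2w(p,[[352,109.5]],38),"dowel0",px2w(p,[[286.5,109.5]],52))
print("cup held top px predicted",w2px(p,s['tcp_pos']+[0,0,16]))
a=manip.snapshot("side");b=manip.snapshot("scene")
for q in(p,a,b):
  for k in("dowel0","cup_in","cup_out","base"):print(k,marks(q,k,3))
E
```

```text
7.8417 [482.46129194 239.48648115 229.73899896] [482.36454683 239.85873444 229.85594374] [-2.48805938e+01 -7.71988120e-03  1.79970460e+02]
[347 104  12  12 110] [352.09090909 109.9       ]
[ 299  164   46   43 1598] [321.5212766  185.61952441]
[ 523  167   52   52 2067] [548.83744557 192.58780842]
[431 263  46  35 951] [455.94426919 277.67297581]
[508 365  14  19  93] [514.11827957 373.92473118]
cup_in top [[482.06531571 243.92524616  64.        ]]
screws [[540.54386769 322.56839661  14.        ]
 [580.2817286  240.78268571  14.        ]] 25.91408763512122
pin0 [[550.51096526 245.77629742  38.        ]] dowel0 [[527.45212895 296.6484798   52.        ]]
cup held top px predicted [[327.99817379 311.99647112]]
dowel0 [([521.8, 298.5, 51.6], 0.66)]
cup_in [([480.3, 244.7, 35.4], 0.59)]
cup_out [([562.1, 38.0, 2.1], 0.95), ([436.0, 75.2, 2.4], 0.8), ([579.8, -45.7, 4.7], 0.77)]
base []
dowel0 [([436.0, 186.9, 48.4], 0.91), ([442.5, -238.2, 15.3], 0.66), ([529.6, 292.8, 57.1], 0.63)]
cup_in [([482.1, 243.9, 34.6], 0.47)]
cup_out [([577.9, -48.3, 1.3], 0.75), ([442.6, 77.8, 3.1], 0.73), ([380.1, -45.2, 3.5], 0.73)]
base [([480.4, 237.5, 4.4], 0.92)]
dowel0 [([440.7, 190.4, 48.7], 0.86), ([526.7, 296.3, 53.6], 0.64)]
cup_in [([478.5, 241.1, 28.3], 0.68), ([652.7, 434.3, -0.9], 0.54)]
cup_out [([440.2, 76.0, -1.0], 0.8), ([564.2, 42.5, -4.1], 0.75), ([578.6, -45.7, 4.5], 0.75)]
base [([485.0, 240.2, -3.2], 0.55), ([766.1, 105.1, -4.3], 0.21)]
```

```bash
python3 - <<'E'
from h import *
from scipy.optimize import least_squares
manip.pause(0.3);s=manip.get_state();p=wrist();print(s['time'],s['tcp_pos'])
hsv=cv2.cvtColor(p["img"],cv2.COLOR_BGR2HSV)
g=p["img"].astype(int)
w=((g.max(2)-g.min(2)<40)&(g.min(2)>95)).astype(np.uint8)
w[:205]=0;w=cv2.morphologyEx(w,cv2.MORPH_OPEN,np.ones((5,5)))
for r in range(210,366,12):
    x=np.where(w[r,240:410])[0]+240;print(r,x.min() if len(x) else 0,x.max() if len(x) else 0,g[r,324])
E=np.linalg.inv
M0=T(s['tcp_pos'],s['orientation'])
t=np.linspace(0,2*np.pi,181)
def ext(v):
    dx,dy,h=v
    P=np.c_[dx+26*np.cos(t),dy+26*np.sin(t),-h+0*t,1+0*t]@M0.T
    u=w2px(p,P[:,:3]);return np.array([u[:,0].min(),u[:,0].max(),u[:,1].max(),u[:,1].min()])
print(ext([0,0,16]))
f=least_squares(lambda v:ext(v)[:3]-[255,393.5,362],[0,0,16]);print(f.x,ext(f.x))
m=cv2.inRange(hsv,(15,100,150),(35,255,255))
c=max(cv2.findContours(m[:, :420],0,1)[0],key=cv2.contourArea)
print(cv2.minEnclosingCircle(c),cv2.boundingRect(c))
cv2.imwrite("pics/c2.png",cv2.resize(p["img"][150:380,220:430],None,fx=2.5,fy=2.5))
E
```

```text
8.8417 [481.98143502 241.06145003 230.01971553]
210 240 409 [120 116 116]
222 240 409 [117 112 113]
234 240 409 [121 115 116]
246 240 409 [171 164 165]
258 240 409 [175 166 169]
270 241 407 [172 163 165]
282 240 409 [175 167 169]
294 254 409 [174 165 167]
306 255 393 [174 165 166]
318 257 392 [167 159 160]
330 258 389 [134 126 128]
342 255 393 [131 123 124]
354 253 394 [132 124 125]
[256.89319871 401.12919671 370.09669293 245.50978776]
[-0.78287584 -1.71354466 10.70448626] [255.         393.5        362.         241.55107876]
((323.5384521484375, 186.26922607421875), 22.845260620117188) (301, 164, 46, 43)
```

View pics/c2.png

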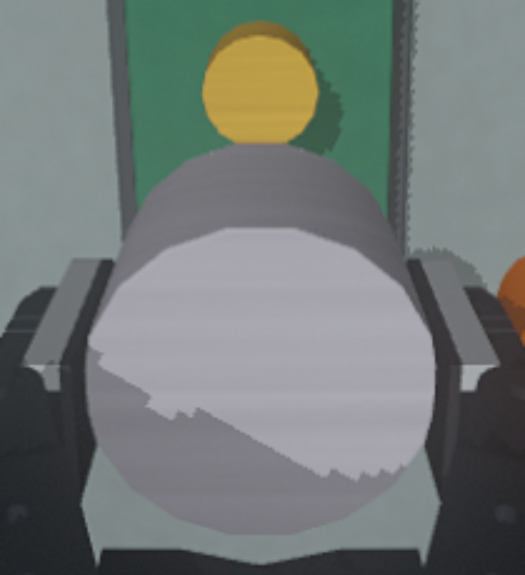

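Crop: the brass top spans x 300.8-347.6, y 164-208.8 and the held cup's rim spans x 254.4-394.4, y 241-364. I'll align one to the other in the same camera frame.

```bash
python3 - <<'E'
from h import *
from scipy.optimize import least_squares
s=manip.get_state();p=wrist();M0=T(s['tcp_pos'],s['orientation']);t=np.linspace(0,2*np.pi,181)
def ext(v,r,z=None):
    if z is None: P=(np.c_[v[0]+r*np.cos(t),v[1]+r*np.sin(t),-v[2]+0*t,1+0*t]@M0.T)[:,:3]
    else: P=np.c_[v[0]+r*np.cos(t),v[1]+r*np.sin(t),z+0*t]
    u=w2px(p,P);return np.r_[u.min(0),u.max(0)]
h=least_squares(lambda v:ext(v,26)-[254.4,241,394.4,364],[0,0,16])
b=least_squares(lambda v:ext(v,20,64)-[300.8,164,347.6,208.8],[482,243])
off=M0[:2,:2]@h.x[:2]
print(h.x,h.cost,b.x,b.cost,off)
tgt=b.x-off;print("target tcp",tgt)
if np.hypot(*(tgt-[483,243]))<4:
    tgt=list(tgt)
    manip.move_l(tgt+[125],rate=150);manip.pause(.8);print(manip.get_state()['tcp_pos'],manip.get_state()['wrist_force'])
    for z in (95,80,70,62,58.5):
        manip.move_l(tgt+[z],rate=60);s=manip.get_state();print(z,s['time'],np.round(s['tcp_pos'],1),np.round(s['wrist_force'],1))
        if s['wrist_force'][2]>8:break
    a=manip.snapshot("side");cv2.imwrite("pics/side2.png",cv2.resize(a["img"][200:320,250:400],None,fx=4,fy=4))
E
```

```text
[ 0.07427303 -1.66001143 12.57017593] 0.259189504801893 [482.46452246 242.951521  ] 0.14215124575752902 [-0.63421517  1.5358794 ]
target tcp [483.09873764 241.4156416 ]
[483.0785987  241.4421123  124.97397464] [ 0.1715309   0.51751571 -1.3259105 ]
95 11.2417 [483.  241.6  94.8] [ 0.5 -0.3 -1.9]
80 11.6417 [482.7 241.2  79.5] [ 0.4 -0.6 -1.6]
70 11.9583 [482.8 241.2  69.5] [ 0.3  1.  -0.7]
62 12.2417 [482.8 241.2  61.5] [-0.3  0.5 -1.6]
58.5 12.4917 [483.1 241.4  58.4] [ 0.4 -0.2  0. ]
```

No contact all the way down to about 2 mm above seating, so the cup is nesting. Now I lower it, release and look.

```bash
python3 - <<'E'
from h import *
x,y=483.1,241.4
for z in (57.2,56.4,55.6):
    manip.move_l([x,y,z],rate=30);manip.pause(.1);s=manip.get_state();print(z,np.round(s['tcp_pos'],1),np.round(s['wrist_force'],1))
    if s['wrist_force'][2]>3:break
manip.open_gripper();manip.move_l([x,y,200],rate=150)
manip.movep([x-40,y-20,260],quat(25))
s=manip.get_state();print(s['time'],s['wrist_force'])
p=wrist();cv2.imwrite("pics/w3.png",p["img"])
for k in("dowel","cup_out","seat"):print(k,marks(p,k,3))
E
```

```text
57.2 [483.  241.4  57.8] [-2.9 -0.5  5.1]
14.8417 [ 0.34179465 -0.45764593  0.06006036]
dowel [([440.7, 188.7, 52.0], 0.71)]
cup_out [([561.6, 38.1, 0.3], 0.92), ([577.6, -44.8, -0.4], 0.83), ([484.2, 245.4, 30.8], 0.72)]
seat [([481.6, 242.3, 33.1], 0.47)]
```

View pics/w3.png

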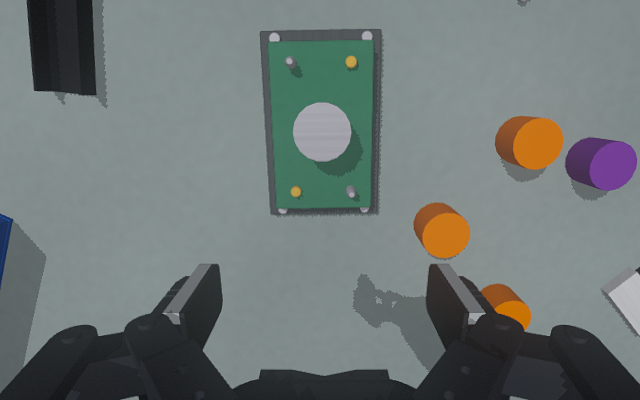

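The steel cup is seated at (322,132), clear of the dowels at (290,61) and (350,192). The pins are at (351,62) and (296,192). I'll fit the base pose from the pins and then view the cover.

```bash
cat >> h.py <<'E'
def blobs(p,lo,hi,mn=25,mx=400):
    m=cv2.inRange(cv2.cvtColor(p["img"],cv2.COLOR_BGR2HSV),lo,hi)
    n,l,st,ce=cv2.connectedComponentsWithStats(m);return [ce[i] for i in range(1,n) if mn<st[i,4]<mx]
E
python3 - <<'E'
from h import *
p=wrist();s=manip.get_state();print(s['tcp_pos'])
for b in blobs(p,(15,100,130),(35,255,255)):print(b,px2w(p,[b],38))
b=[x for x in blobs(p,(15,100,130),(35,255,255)) if 270<x[0]<370 and x[1]<220]
P=px2w(p,b,38);d=P[0]-P[1];d=d if d[0]>0 else -d
yaw=np.degrees(np.arctan2(d[1],d[0])-np.arctan2(-56,124));print("mid",P.mean(0),"yaw",yaw,"len",np.hypot(*d[:2]))
rr=lambda a,v:R.from_euler('z',a,degrees=True).apply(v)
print("mid corrected",P.mean(0)+rr(25,[0,-1.66,0]))
print("dowel est px",px2w(p,[[289,60],[350.5,193]],52))
# view cover
manip.movep([490,-225,300],quat(-23));manip.pause(.6)
s=manip.get_state();print(s['time'],s['tcp_pos'],s['q'][6])
p=wrist();cv2.imwrite("pics/w4.png",p["img"])
for k in("hole","rib","cover"):print(k,marks(p,k,3))
E
```

```text
[443.00797249 221.29136739 258.84632031]
[351.18518519  60.32407407] [[550.08988239 245.51715758  38.        ]]
[295.76136364 190.95454545] [[414.52488178 241.70337683  38.        ]]
mid [482.30738208 243.6102672   38.        ] yaw 25.915997067350457 len 135.6186355679657
mid corrected [483.0089284  242.10579628  38.        ]
dowel est px [[525.50290914 295.84564249  52.        ]
 [439.06398471 192.85793113  52.        ]]
17.3417 [ 490.01163036 -224.97972366  300.01399109] -1.8204097490540714
hole [([574.2, -235.5, 21.2], 0.72), ([439.6, -241.9, 16.7], 0.66)]
rib [([512.3, -236.3, 75.5], 0.93)]
cover [([510.0, -234.8, 0.9], 0.84), ([440.6, 187.0, 50.4], 0.65)]
```

View pics/w4.png

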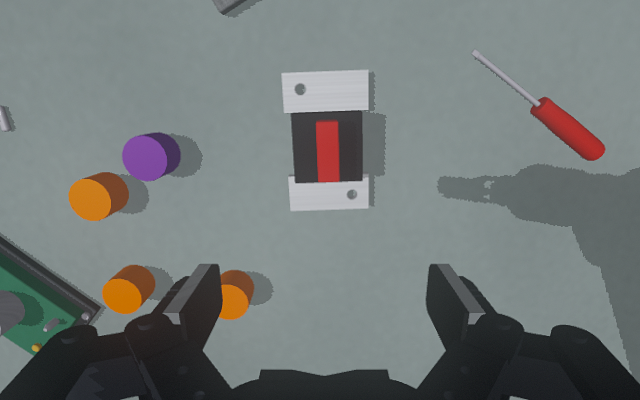

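The cover shows hole mouths at (300,89) and (352,195) and the rib at (327,150); nothing is close by.

```bash
python3 - <<'E'
from h import *
p=wrist();gr=cv2.cvtColor(p["img"],cv2.COLOR_BGR2GRAY)
uv=[]
for u,v in((300,89),(352,195)):
    w=gr[v-9:v+10,u-9:u+10].astype(float);k=np.clip(np.percentile(w,80)-25-w,0,None);yy,xx=np.mgrid[-9:10,-9:10];k[np.hypot(yy,xx)>8]=0
    uv.append([u+(k*xx).sum()/k.sum(),v+(k*yy).sum()/k.sum()])
P=px2w(p,uv,14);d=P[0]-P[1]
yaw=np.degrees(np.arctan2(d[1],d[0])-np.arctan2(56,124));mid=P.mean(0)+R.from_euler('z',-23,degrees=True).apply([0,-1.66,0])
# rib top for cross-check
m=cv2.inRange(cv2.cvtColor(p["img"],cv2.COLOR_BGR2HSV),(0,150,150),(8,255,255));m[:,:290]=0;m[:,370:]=0
c=max(cv2.findContours(m,0,1)[0],key=cv2.contourArea);print("rib rect",cv2.minAreaRect(c),uv)
print("holes",P,np.hypot(*d[:2]),"mid",mid,"yaw",yaw)
assert abs(np.hypot(*d[:2])-136)<4 and np.hypot(*(mid[:2]-[510,-237]))<6
g=list(mid[:2]);q=quat(yaw)
manip.movep(g+[150],q);manip.pause(.3);manip.move_l(g+[72.5],rate=100);manip.pause(.3)
s=manip.get_state();print(s['tcp_pos'],s['wrist_force'])
manip.clamp(100);manip.pause(.2);s=manip.get_state();print(s['time'],s['width'],s['finger_force'],s['tcp_pos'],s['wrist_force'])
manip.move_l(g+[200],rate=150)
s=manip.get_state();print(s['time'],s['width'],s['tcp_pos'],s['wrist_force'],s['torque'])
p=wrist();cv2.imwrite("pics/w5.png",p["img"]);print(marks(p,"hole"),g,yaw)
E
```

```text
rib rect ((327.0, 151.5), (59.0, 22.0), 90.0) [[np.float64(299.5251289891076), np.float64(88.81597553984331)], [np.float64(351.0855715178014), np.float64(194.16677076826983)]]
holes [[ 577.30030446 -231.16706238   14.        ]
 [ 441.5010232  -238.85113134   14.        ]] 136.01650527164497 mid [ 508.75205016 -236.53713492   14.        ] yaw -21.0659772732573
[ 508.93612478 -236.72550125   72.94891108] [-0.31690833 -0.42212678  0.09890386]
20.5833 0.24025880595865326 97.9710853099823 [ 508.70242507 -236.76144196   72.64749365] [-1.35690855 -0.94239528  3.65089336]
21.5833 0.23736811473995245 [ 507.94372173 -236.37092     198.88143017] [-0.46531864 -0.73020002 -3.90173812] [ 0.00307381  0.04877802 -0.03332775]
[([575.4, -235.2, 144.5], 0.97)] [np.float64(508.7520501561748), np.float64(-236.53713491772314)] -21.0659772732573
```

View pics/w5.png

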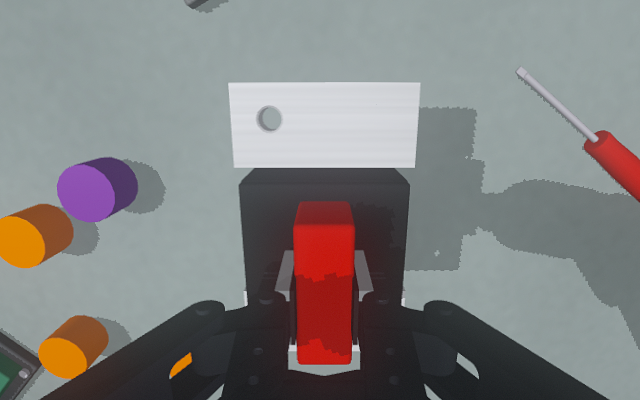

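The cover is held squarely by the rib (flange edge level in the image), with hole0 at (269,118). I compute the in-hand offset and go over the base.

```bash
python3 - <<'E'
from h import *
s=manip.get_state();p=wrist();M0=T(s['tcp_pos'],s['orientation'])
gr=cv2.cvtColor(p["img"],cv2.COLOR_BGR2GRAY);w=(gr[103:134,253:286]<190).astype(np.uint8)
c=cv2.moments(w,True);uv=[253+c['m10']/c['m00'],103+c['m01']/c['m00']];print("hole px",uv,w.sum())
zt=(M0@[0,0,58.6,1])[2];X=px2w(p,[uv],zt)[0];loc=(np.linalg.inv(M0)@np.r_[X,1])[:3];loc[1]+=1.66
print("hole0 in tool",loc,"nominal [62,-28,58.6]")
yaw=25.9;b=np.array([483.0,242.1])
manip.movep([490,-120,260],quat(0))
manip.movep(list(b)+[230],quat(yaw));manip.move_l(list(b)+[150],rate=100);manip.pause(.8)
s=manip.get_state();print(s['time'],s['tcp_pos'],s['wrist_force'],R.from_quat(np.roll(s['orientation'],-1)).as_euler('zyx',degrees=True))
p=wrist();cv2.imwrite("pics/w6.png",cv2.resize(p["img"][60:260,160:480],None,fx=2.5,fy=2.5))
print(w2px(p,[np.r_[b+R.from_euler('z',yaw,degrees=True).as_matrix()[:2,:2]@[62,28],z] for z in (91.5,52)]))
E
```

```text
hole px [268.6283018867924, 118.32264150943396] 530
hole0 in tool [ 62.50915076 -28.11721959  58.46538219] nominal [62,-28,58.6]
25.4333 [483.01046113 242.08635585 149.99632622] [ 0.77279375 -0.1560115  -3.69593408] [-2.58977761e+01 -1.02598673e-03 -1.79999530e+02]
[[272.79124238 122.38483576]
 [281.66519738 118.24275032]]
```

View pics/w6.png

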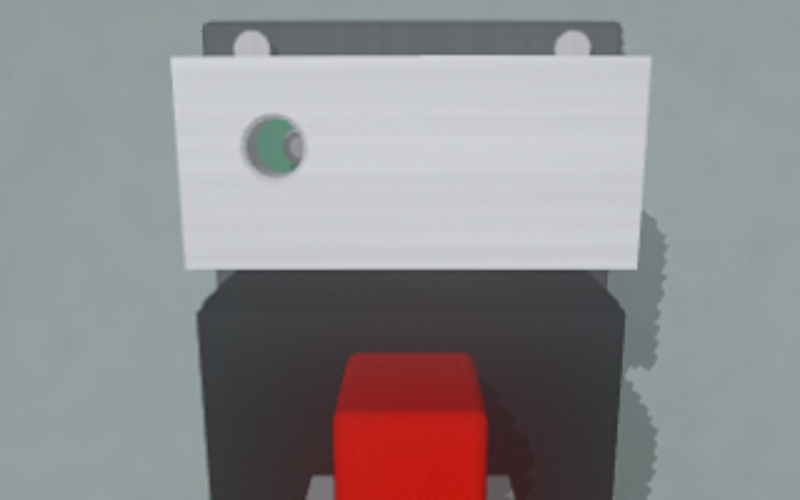

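```bash
python3 - <<'E'
from h import *
for i in range(2):
    s=manip.get_state();p=wrist();M0=T(s['tcp_pos'],s['orientation'])
    gr=cv2.cvtColor(p["img"],cv2.COLOR_BGR2GRAY)
    c=np.array([269.6,118.6])
    I=np.linalg.inv(M0)
    f=lambda uv,z:(I@np.r_[px2w(p,[uv],z)[0],1])[:3].round(2)
    print(s['tcp_pos'],"hole",f(c,M0[2,3]-58.6),"dowel tip",f([278.4,118.8],52),"pred",w2px(p,[(M0@[62,-28,58.6,1])[:3],(M0@[62,-28,98,1])[:3]]))
    q=cv2.resize(p["img"][100:138,250:290],None,fx=12,fy=12,interpolation=cv2.INTER_CUBIC)
cv2.imwrite("pics/w7.png",q)
E
```

```text
[482.96797605 242.08386778 149.96691133] hole [ 63.9  -29.59  58.59] dowel tip [ 61.67 -30.05  97.96] pred [[272.85492193 122.3639615 ]
 [281.69434782 118.23687104]]
[482.97190474 242.11007296 149.96091799] hole [ 63.9  -29.59  58.6 ] dowel tip [ 61.67 -30.05  97.96] pred [[272.85492052 122.36396697]
 [281.69434669 118.23687559]]
```

View pics/w7.png

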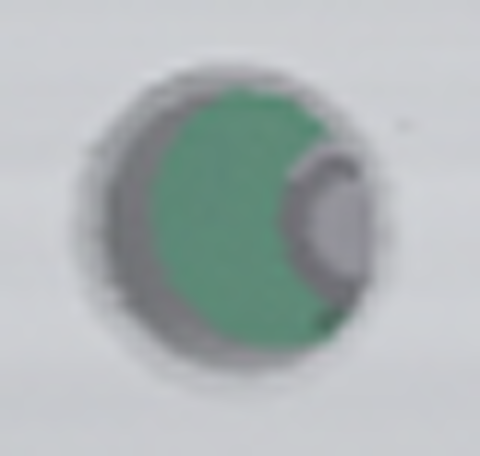

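The hole centre is at about px (269,118) with the dowel tip inside it at (279,118). y is aligned, and along x the hole looks 0-2 mm forward. I shift back 1 mm, descend to just above the tips, and look again where parallax is small.

```bash
python3 - <<'E'
from h import *
u=R.from_euler('z',25.9,degrees=True).as_matrix()[:2,0]
b=np.array([483.0,242.1])-1.0*u
manip.move_l(list(b)+[128],rate=60);manip.pause(.6)
s=manip.get_state();p=wrist();M0=T(s['tcp_pos'],s['orientation']);print(s['time'],s['tcp_pos'],s['wrist_force'])
print(w2px(p,[(M0@[62,-28,58.6,1])[:3],(M0@[62,-28,72.6,1])[:3],(M0@[62,-28,76,1])[:3]]))
cv2.imwrite("pics/w8.png",cv2.resize(p["img"][98:138,250:290],None,fx=12,fy=12,interpolation=cv2.INTER_CUBIC))
E
```

```text
26.7 [482.11794583 241.66382858 128.0545493 ] [ 0.0643458   0.23199541 -3.60374762]
[[272.85492381 122.36380462]
 [276.3904073  120.71219958]
 [277.17636338 120.34520431]]
```

View pics/w8.png

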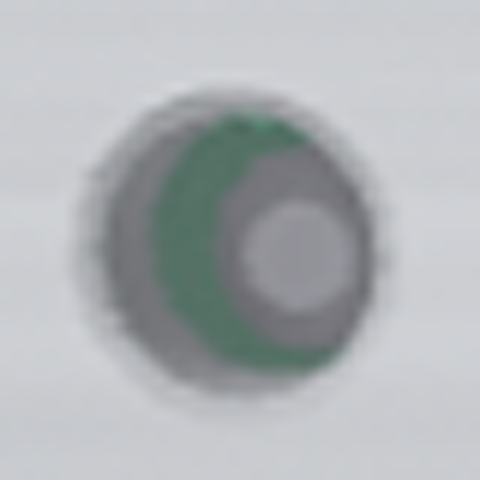

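The dowel tip is at crop (298,253) against the lower rim centre at about (288,241), so it is within about 1 mm of aligned. I shift back 0.9 mm more and go down stepwise, watching the force.

```bash
python3 - <<'E'
from h import *
m=R.from_euler('z',25.9,degrees=True).as_matrix()[:2,:2]
b=np.array([483.0,242.1])+m@[-1.8,-0.2]
for z in (125,122,119,117,115,113,112):
    manip.move_l(list(b)+[z],rate=40);manip.pause(.15);s=manip.get_state()
    f=s['wrist_force'];t=s['torque'];print(z,round(s['time'],2),np.round(s['tcp_pos'],2),"F tool xy",np.round(m.T@f[:2],1),round(f[2],1),"T",np.round(m.T@t[:2],2),np.round(t[2],2))
    if f[2]>12 or np.hypot(*f[:2])>15:print("stop");break
E
```

```text
125 27.15 [481.44 241.2  124.98] F tool xy [-0.3  0.2] -4.1 T [0.02 0.02] 0.05
122 27.55 [481.47 241.21 122.02] F tool xy [ 0.3 -0.2] -3.2 T [-0.01  0.02] -0.01
119 27.95 [481.45 241.18 119.  ] F tool xy [ 0.2 -0. ] -3.6 T [0.01 0.04] -0.02
117 28.35 [481.46 241.17 117.01] F tool xy [-0.4  0.5] -3.5 T [-0.01  0.04] 0.02
115 28.75 [481.46 241.16 115.  ] F tool xy [-0.7 -0.3] -3.2 T [0.02 0.07] 0.0
113 29.15 [481.48 241.15 113.01] F tool xy [0.8 0.2] -3.5 T [ 0.01 -0.09] -0.01
112 29.55 [481.46 241.14 111.99] F tool xy [0.7 0.1] -2.4 T [-0.02  0.02] -0.0
```

Both dowels are in past their tapers with no force. Now press.

```bash
python3 - <<'E'
from h import *
m=R.from_euler('z',25.9,degrees=True).as_matrix()[:2,:2]
b=np.array([483.0,242.1])+m@[-1.8,-0.2]
manip.clamp(120)
for z in (110,108,106.5,105.5,105,104.5,104,103.5,103,102.5,102,101.5):
    manip.move_l(list(b)+[z],rate=30);manip.pause(.3);s=manip.get_state()
    f=s['wrist_force'];t=s['torque'];print(z,round(s['time'],2),np.round(s['tcp_pos'],2),"F tool xy",np.round(m.T@f[:2],1),round(f[2],1),"T",np.round(m.T@t[:2],2),round(s['width'],3))
    if f[2]>32 or np.hypot(*f[:2])>20:print("stop");break
p=wrist();cv2.imwrite("pics/w9.png",p["img"])
E
```

```text
110 30.32 [481.73 241.34 110.28] F tool xy [ 0.2 -0.6] 1.0 T [-0.04 -0.05] 0.233
108 30.87 [481.75 241.31 108.21] F tool xy [0.7 0.5] 5.3 T [-0.07 -0.05] 0.237
106.5 31.42 [481.71 241.37 106.86] F tool xy [-0.1 -0.3] 6.8 T [-0.14  0.08] 0.242
105.5 31.97 [481.74 241.37 106.02] F tool xy [-0.9 -0. ] 8.3 T [-0.1   0.12] 0.239
105 32.52 [481.76 241.35 105.58] F tool xy [0.  0.2] 8.9 T [-0.12  0.22] 0.236
104.5 33.07 [481.77 241.4  105.15] F tool xy [-0.9 -0.7] 8.9 T [-0.17  0.26] 0.238
104 33.62 [481.77 241.38 104.81] F tool xy [-2.4 -0.8] 10.7 T [-0.19  0.34] 0.233
103.5 34.17 [481.8  241.35 104.75] F tool xy [-2.7 -1.9] 15.4 T [-0.14  0.65] 0.235
103 34.72 [481.8  241.33 104.7 ] F tool xy [-5.  -2.8] 18.9 T [-0.2   1.04] 0.238
102.5 35.27 [481.84 241.29 104.68] F tool xy [-5.4 -3.4] 23.8 T [-0.25  1.4 ] 0.239
102 35.82 [481.83 241.31 104.65] F tool xy [-7.2 -2.6] 29.5 T [-0.23  1.67] 0.236
101.5 36.37 [481.84 241.26 104.62] F tool xy [-9.6 -3.8] 33.8 T [-0.3   2.07] 0.233
stop
```

View pics/w9.png

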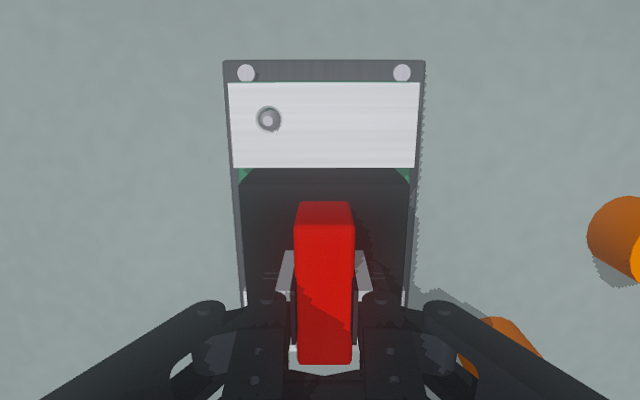

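The cover hit a hard stop at TCP z 104.65 (flush expected at 104.6), with the dowel tip standing in hole (269,118). I check tilt and steadiness before handing in.

```bash
python3 - <<'E'
from h import *
for i in range(4):
    s=manip.get_state();print(round(s['time'],2),np.round(s['tcp_pos'],2),np.round(s['wrist_force'],1),np.round(s['torque'],2),R.from_quat(np.roll(s['orientation'],-1)).as_euler('zyx',degrees=True).round(2),round(s['width'],3),round(s['finger_force']));manip.pause(.4)
p=wrist();print(marks(p,"hole",3))
a=manip.snapshot("side");print(marks(a,"hole",3),marks(a,"rib",2))
E
```

```text
36.42 [481.87 241.27 104.62] [-7.9 -8.7 31.9] [-1.13  1.71  0.1 ] [-2.5880e+01  1.2000e-01  1.7988e+02] 0.239 126
36.82 [481.83 241.27 104.62] [-6.8 -8.2 33.9] [-1.14  1.78  0.06] [-2.5880e+01  1.2000e-01  1.7988e+02] 0.235 126
37.22 [481.87 241.25 104.63] [-6.8 -7.7 33.1] [-1.16  1.74 -0.02] [-2.5880e+01  1.2000e-01  1.7987e+02] 0.236 126
37.62 [481.83 241.26 104.61] [-6.7 -7.1 33.4] [-1.2   1.77  0.07] [-2.5880e+01  1.2000e-01  1.7987e+02] 0.231 126
[([525.2, 291.1, 50.5], 0.89)]
[([440.1, 188.9, 47.4], 0.95), ([527.1, 294.2, 45.0], 0.64)] [([528.9, 294.7, 42.6], 0.74), ([483.2, 242.0, 107.2], 0.65)]
```

```bash
python3 - <<'E'
from h import *
m=R.from_euler('z',25.9,degrees=True).as_matrix()[:2,:2]
b=np.array([483.0,242.1])+m@[-2.5,-0.4]
manip.move_l(list(b)+[101.5],rate=10);manip.pause(.4)
s=manip.get_state();f=s['wrist_force'];t=s['torque']
print(round(s['time'],2),np.round(s['tcp_pos'],2),np.round(m.T@f[:2],1),round(f[2],1),np.round(m.T@t[:2],2),R.from_quat(np.roll(s['orientation'],-1)).as_euler('zyx',degrees=True).round(2))
E
```

```text
38.92 [481.84 241.26 104.63] [-6.9 -2.9] 31.5 [-0.13  1.64] [-25.89   0.18 179.95]
```

```bash
python3 -c "
from station import manip
print(manip.close_job(), manip.get_state()['time'])"
```

```text
the job is handed in; nothing more can be done
the job is handed in; nothing more can be done
```

I handed the job in at about 39 s: the steel cup stands mouth down over the brass cup, and the cover is on both dowels, still gripped and pressed flush with about 32 N; I don't know the verdict, since `close_job` only confirmed the hand-in.

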